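# Go-gauge the roaster's bearing sleeves

## Task

Check the two brass sleeves in the blue tray on the gauge pin, one at a time: slide each one straight down the pin and, if it goes on, press it until the yellow spring collar is fully down at its stop; if it jams near the top of the pin, do not force it. After its test stand each sleeve upright in a sorting tray before testing the next: green tray if it pushed the collar home, red tray if it jammed. Leave the two sleeves in the grey tray where they are, and do not disturb the bottle, tin and mug.

Things in the scene. Friction and masses are not known exactly. Their poses are not given: they have to be found in the camera images.
- gauge: go gauge fixed to the bench: dark steel base 110 (x) by 130 (y) by 20 mm high, upright bright pin of 24 mm diameter at its centre. Origin at the centre of the base's underside, z up the pin. The pin's top is 120 mm above the bench; its top 10 mm tapers to 10 mm diameter. A narrowed sleeve jams with its underside about 101 mm above the bench; a right one reaches the collar
- pin_tip (a point): centre of the pin's top end, 120 mm above the gauge's origin
- collar (a joint): travel of the yellow spring collar round the foot of the pin, in m: 0 up, 0.012 fully down at its stop. Needs about 8 N to start and 14 N to hold down (the sleeve's own weight hardly moves it); springs back when released
- collar_top (a point): centre of the top face of the yellow collar (ring 54 mm outside, 27 mm inside, 8 mm thick); 50 mm above the bench when up, 38 mm when down
- blue_tray: blue plastic tray fixed to the bench, 120 (x) by 190 (y) mm, wall 20 mm high and 5 mm thick, floor 5 mm thick; origin at the centre of its underside. Holds the two sleeves to be tested, side by side along its y axis
- green_tray: green plastic tray fixed to the bench, 120 (x) by 190 (y) mm, wall 20 mm high and 5 mm thick, floor 5 mm thick; origin at the centre of its underside. For sleeves that pass; empty at the start; takes two sleeves side by side along its y axis
- red_tray: red plastic tray fixed to the bench, 120 (x) by 190 (y) mm, wall 20 mm high and 5 mm thick, floor 5 mm thick; origin at the centre of its underside. For sleeves that jam; empty at the start; takes two sleeves side by side along its y axis
- grey_tray: grey plastic tray fixed to the bench, 120 (x) by 190 (y) mm, wall 20 mm high and 5 mm thick, floor 5 mm thick; origin at the centre of its underside. Holds two sleeves that belong to another lot and stay there
- sleeve_1: one of four brass sleeves, alike outside: tube standing upright, 44 mm outside diameter, 80 mm tall, 0.55 kg; origin at the centre of its underside, z along the bore. Mouths 27 mm wide; the bore is either right (27 mm all through) or narrowed to 20 mm from 12 mm inside either end; the gauge shows which. Two start in the blue tray, two in the grey; which ones changes every time
- sleeve_2: one of four brass sleeves, alike outside: tube standing upright, 44 mm outside diameter, 80 mm tall, 0.55 kg; origin at the centre of its underside, z along the bore. Mouths 27 mm wide; the bore is either right (27 mm all through) or narrowed to 20 mm from 12 mm inside either end; the gauge shows which. Two start in the blue tray, two in the grey; which ones changes every time
- sleeve_3: one of four brass sleeves, alike outside: tube standing upright, 44 mm outside diameter, 80 mm tall, 0.55 kg; origin at the centre of its underside, z along the bore. Mouths 27 mm wide; the bore is either right (27 mm all through) or narrowed to 20 mm from 12 mm inside either end; the gauge shows which. Two start in the blue tray, two in the grey; which ones changes every time
- sleeve_4: one of four brass sleeves, alike outside: tube standing upright, 44 mm outside diameter, 80 mm tall, 0.55 kg; origin at the centre of its underside, z along the bore. Mouths 27 mm wide; the bore is either right (27 mm all through) or narrowed to 20 mm from 12 mm inside either end; the gauge shows which. Two start in the blue tray, two in the grey; which ones changes every time
- bottle: orange bottle of cleaner, 68 mm diameter, 260 mm tall, loose, stands on a black rubber mat; origin at the centre of its underside. Leave alone
- tin: small tin of grease, 60 mm diameter, 75 mm tall, loose, on the mat; origin at the centre of its underside. Leave alone
- mug: white mug, 68 mm diameter, 85 mm tall, handle on its +y side, loose, on the mat; origin at the centre of its underside. Leave alone
There are look-alikes about, which are no part of the job. There is more than one size of the grey_tray; the job needs the larger.

How it is judged:
By the outcome, as a careful person would: the job done as asked, in the order asked, and still so for the second after the job is handed in, with the robot touching nothing.
It also fails if it takes over 67 s, if anything falls off the work surface, if the arm or the gripper's body presses on something with over 40 N, if the wrist force passes 120 N, or if a joint passes its speed limit or range.

## Robot

A 6-joint arm with a two-finger parallel gripper is mounted at the origin on the work surface. World frame = base frame: x ahead of the robot, y to its left, z up, the work surface at z = 0. Lengths are in m, angles in rad, forces in N, time in s.
With the tool pointing down it reaches from about 0.3 to 0.875 m from the base axis. Payload 6.4 kg.
Tool frame: the origin (TCP) lies midway between the tips of the shut fingers; the grasp point (between the pads) lies 19 mm behind it; z points along the fingers, y is the line along which they close (so a half turn about z gives the same grasp; the last joint's range is limited). The gripper opens to 85 mm and grips with 20 to 120 N. Pads are 22 mm wide; open, the fingers measure 114 mm over their backs; the gripper's body (76 mm by 85 mm) begins 54 mm behind the grasp point. The pads swing forward as they close: fully open they stand 13 mm farther back than shut.
Start: joints at [1.113, 0.181, 1.607, -0, 1.354, -0.206], TCP at [0.143, 0.557, 0.231] pointing down, gripper open.
Joint ranges: [-2.99, 2.99], [-0.89, 2.07], [0.3, 2.58], [-1.14, 4.28], [0, 2.63], [-3.12, 3.12]. Speed limits (rad/s): [2.57, 2.57, 3.01, 3.14, 3.14, 3.14].

## Interface

Orientations are given as a unit quaternion [w, x, y, z].
In Python, from bench import get_obs, camera, hand_in gives the robot as it stands.
- The arm moves only by the tool carry_out, never from a script. Its argument "plan" is a list that holds one entry, the list of rows, each a list of 7 numbers: the shift along the world's x, y, z in m, then the turn, a rotation vector about the world's x, y, z in rad, then the opening, from 0 (shut) to 1 (fully open). In form: [[[x, y, z, rx, ry, rz, hand], ...]]. A call has exactly 5 rows; each row is the pose to reach, as a shift and turn from the pose commanded when the call began; what a row does not reach only later rows make up. A row lasts 1/12 s, in which the tool goes at most 41.7 mm and 7.16 degrees, less where a joint would pass 70% of its speed; a pose out of reach is approached as far as the arm can. A call with a gripper value outside its range is refused whole. The fingers move at their own pace and stop on an object; the grip force is fixed at half the most. Time passes only in rows, so rows that repeat a pose let the fingers close, or fill a call up. It gives the time, the measured TCP pose, the force, the opening and the grip force at its end, in the units of the state.
- get_obs(): the state, without advancing time (a new reading comes with each control period).
- camera(name): name is "side" or "top"; returns a dict with "pixels" (384x512x3 uint8, red, green, blue), "z_map" (384x512 float32, m along the optical axis (not along the pixel's ray), 0 where there is no reading), "camera_matrix" (3x3 intrinsics, pixels), "cam_to_world" (4x4, takes a point from camera to world coordinates). Camera axes: x right, y up, looking along -z (the intrinsics and any distortion apply to the point x, -y, -z); pixel columns grow to the right and rows downward; lengths in m; the calibration is good to about 2 mm. A picture is of the moment at which its call begins.
- hand_in(): hands the job in; it is judged then, once.
The state is a dict: "time_s": time; "q": joint angles; "dq": joint speeds; "joint_efforts": joint torques, N m; "eef_pos": TCP position; "eef_rot": TCP orientation; "wrist_force": force on the tool from outside, world axes, zero at the start; "torque": the same for the moment, N m; "opening": opening from 0.0 (shut) to 1.0 (fully open); "grasp_force": force on a finger pad.
Only numpy, scipy, OpenCV 4.12 (cv2) and the standard library are available. Lean on these libraries where they do the work, as an engineer would, in place of code of your own. Each camera call takes 0.05 s, during which the arm holds its last target. There are 200 camera calls.

## Working session

There is one attempt and no reset: what is moved stays moved. The work goes in short steps, Python scripts to look and compute and a tool call to move; the robot and the scene stay as the last step left them, time stands still between calls to the robot, and variables do not carry over. Pictures are saved under pics/ and viewed, at most 10 in all, crops included, and the job is handed in when it is done.

Besides the shell and the picture viewer there is one more tool, called after ">>>" by a JSON object that holds its "op" and its "data". carry_out: Moves the arm, as the interface text tells. Its arguments: {"type":"object","properties":{"plan":{"type":"array","items":{"type":"array","items":{"type":"array","items":{"type":"number"}}}}},"required":["plan"]}

```bash
mkdir -p pics; ls; cat > h.py <<'E'
import numpy as np,cv2
from bench import get_obs,camera,hand_in
def cloud(c):
    z=c["z_map"].astype(float);K=np.array(c["camera_matrix"]);T=np.array(c["cam_to_world"])
    v,u=np.mgrid[:z.shape[0],:z.shape[1]]
    P=np.stack([(u-K[0,2])/K[0,0]*z,-(v-K[1,2])/K[1,1]*z,-z],-1)
    W=P@T[:3,:3].T+T[:3,3]; W[z==0]=np.nan
    return W
E
python3 - <<'E'
from h import *
for n in("top","side"):
    c=camera(n);np.savez(n+"0.npz",**{k:c[k] for k in("pixels","z_map","camera_matrix","cam_to_world")})
    print({k:c[k] for k in c if k not in("pixels","z_map")})
    cv2.imwrite(f"pics/{n}0.png",cv2.resize(c["pixels"][...,::-1],(800,600)))
print(get_obs())
E
```

```text
pics
{'camera_matrix': array([[482.9370401 ,   0.        , 261.89189223],
       [  0.        , 482.9370401 , 188.5562101 ],
       [  0.        ,   0.        ,   1.        ]]), 'cam_to_world': array([[-0.00148435,  0.98705062, -0.1604022 ,  0.45260894],
       [-0.99960307, -0.00597723, -0.02753121, -0.01331852],
       [-0.02813346,  0.16029767,  0.98666771,  1.14466586],
       [ 0.        ,  0.        ,  0.        ,  1.        ]])}
{'camera_matrix': array([[362.04572804,   0.        , 252.99482185],
       [  0.        , 362.04572804, 194.49286205],
       [  0.        ,   0.        ,   1.        ]]), 'cam_to_world': array([[ 0.83366312,  0.44015935, -0.33356491,  0.28456865],
       [-0.55223525,  0.67147036, -0.49412933, -0.50627345],
       [ 0.00648331,  0.5961437 ,  0.80285158,  0.8776676 ],
       [ 0.        ,  0.        ,  0.        ,  1.        ]])}
{'time_s': 0.1, 'q': array([ 1.11267805e+00,  1.81494856e-01,  1.60790419e+00,  9.78341084e-06,
        1.35378317e+00, -2.06323559e-01]), 'dq': array([ 0.00023338, -0.00184715, -0.00410055,  0.00028808, -0.00270026,
        0.00099241]), 'joint_efforts': array([ 4.68756625e-04, -4.45880806e+01, -3.52238989e+01, -2.66696852e-04,
        4.18600495e-03,  4.22687685e-05]), 'eef_pos': array([0.14302834, 0.55642052, 0.23046027]), 'eef_rot': array([-2.63728143e-04,  1.25566051e-01,  9.92084943e-01, -7.49766858e-04]), 'wrist_force': array([-0.09653496,  0.02841023,  0.39382275]), 'torque': array([ 0.05625101, -0.00800899,  0.00375619]), 'grasp_force': 0.0, 'opening': 0.9963804380698115}
```

View pics/top0.png

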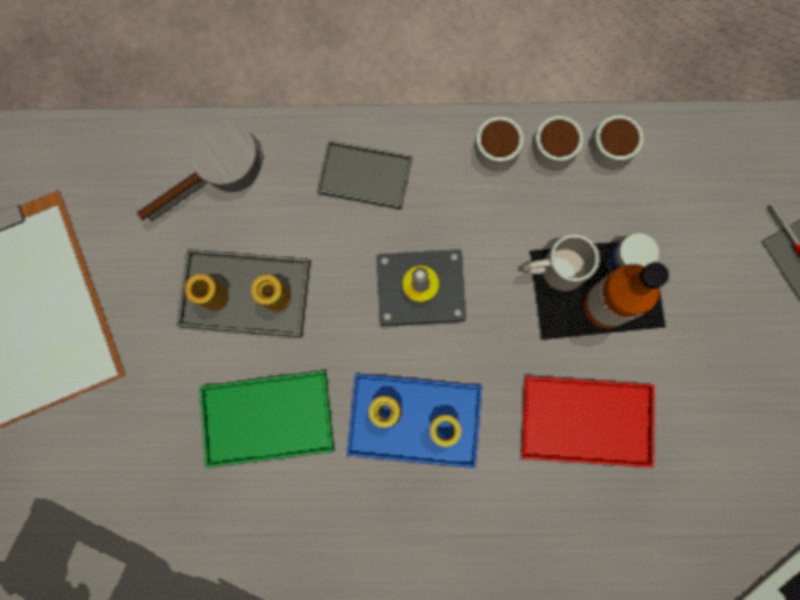

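View pics/side0.png

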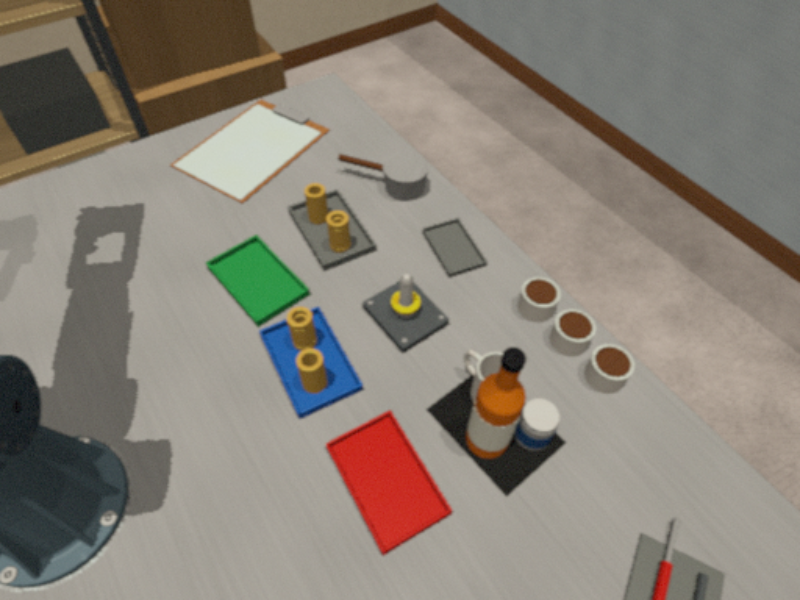

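Top picture (800×600 scale): the blue tray is at (415,420), with sleeves at (385,411) and (445,430). The gauge pin is at (421,284), the green tray at (267,418) and the red tray at (588,420). Things that could be mistaken: the grey-tray sleeves at (200,290) and (267,291), and the small grey tray at (365,175). I choose the two sleeves in the blue tray.

```bash
cat > m.py <<'E'
from h import *
from scipy.optimize import least_squares
def circ(p,r=None):
    p=p[:,:2];c=np.median(p,0)
    f=lambda x:np.hypot(*(p-x[:2]).T)-(x[2] if r is None else r)
    s=least_squares(f,[*c,.02] if r is None else c,loss="soft_l1",f_scale=.002);return s.x.round(4),len(p)
E
python3 - <<'E'
from m import *
for n in("top","side"):
    c=dict(np.load(n+"0.npz"));W=cloud(c);img=c["pixels"]
    if n=="top":
        px=lambda X,Y:W[int(Y*.64),int(X*.64)]
        for k,(X,Y) in dict(s1=(385,411),s2=(445,430),pin=(421,270),gauge=(400,310),green=(267,418),red=(588,420),table=(340,500),bottle=(655,275)).items(): print(k,px(X,Y).round(4))
        cv2.imwrite("pics/crop.png",cv2.resize(img[150:310,215:315,::-1],(375*4//4*1,600),interpolation=cv2.INTER_CUBIC))
        hsv=cv2.cvtColor(img,cv2.COLOR_RGB2HSV)
        for k,lo,hi in(("green",(50,120,40),(75,255,255)),("red",(0,180,90),(5,255,255)),("blue",(100,120,40),(120,255,255))):
            m=cv2.inRange(hsv,lo,hi);N,l,st,ce=cv2.connectedComponentsWithStats(m);i=1+st[1:,4].argmax()
            p=W[l==i];p=p[~np.isnan(p[:,0])]
            r=cv2.minAreaRect(p[:,:2].astype(np.float32));print(k,r,np.median(p[:,2]))
    ok=~np.isnan(W[...,0])
    D=lambda x,y,R:np.hypot(W[...,0]-x,W[...,1]-y)<R
    box=lambda a,b,cc,d,e,f:W[(W[...,0]>a)&(W[...,0]<b)&(W[...,1]>cc)&(W[...,1]<d)&(W[...,2]>e)&(W[...,2]<f)]
    np.save(n+"W.npy",W)
    p=box(.2,.5,-.1,.15,.03,.12)
    import cv2 as _
    from scipy.cluster.vq import kmeans2
    p=p.astype(float)
    h=p[p[:,2]>.03]; 
    print(n,"blue z max",np.percentile(p[:,2],[50,90,98]))
    cen,l=kmeans2(h[:,:2],2,seed=1,minit="++")
    for i in(0,1):
        q=h[l==i];t=q[(q[:,2]>.076)]
        print("sleeve",cen[i],circ(t),circ(t,.0195) if n=="top" else circ(q[(q[:,2]<.077)],.022))
    p=box(.5,.7,-.1,.1,.045,.14);print("pin pts",len(p),circ(p[(p[:,2]>.065)&(p[:,2]<.105)],.012),p[p[:,2]>.113].mean(0) ,p[:,2].max())
    p=box(.5,.7,-.1,.1,.043,.056);print("collar",circ(p,None))
E
```

```text
s1 [0.462  0.0557 0.0071]
s2 [ 0.4343 -0.0326  0.0048]
pin [ 6.563e-01 -1.000e-04  1.153e-01]
gauge [0.6127 0.0319 0.0218]
green [0.453  0.2346 0.0026]
red [ 0.45   -0.2457  0.0035]
table [ 0.3321  0.1227 -0.0007]
bottle [ 0.6176 -0.2781  0.263 ]
green ((0.4519132375717163, 0.23246178030967712), (0.11887820065021515, 0.18904361128807068), 6.95216703414917) 0.0058593032630025466
red ((0.4475216567516327, -0.24264958500862122), (0.18903033435344696, 0.1185297966003418), 86.00379943847656) 0.005855264055167231
blue ((0.44933971762657166, 0.011532165110111237), (0.18787020444869995, 0.11953900754451752), 84.56806945800781) 0.006022147600215133
top blue z max [0.08444597 0.08742721 0.08896083]
sleeve [0.4609655  0.05285274] (array([0.4612, 0.0529, 0.0178]), 207) (array([0.4612, 0.053 ]), 207)
sleeve [ 0.43461011 -0.03234577] (array([ 0.435 , -0.032 ,  0.0179]), 204) (array([ 0.435, -0.032]), 204)
pin pts 402 (array([0.6486, 0.002 ]), 33) [0.64694081 0.00200526 0.11785101] 0.1242040478735067
collar (array([0.6499, 0.0024, 0.0218]), 274)
side blue z max [0.07237034 0.08517841 0.08662962]
sleeve [0.45780296 0.04580449] (array([0.4595, 0.0503, 0.018 ]), 148) (array([0.46  , 0.0522]), 207)
sleeve [ 0.43232031 -0.03836846] (array([ 0.4336, -0.035 ,  0.0179]), 161) (array([ 0.4339, -0.0332]), 215)
pin pts 308 (array([0.6477, 0.0018]), 76) [ 0.64611749 -0.0024007   0.11699609] 0.12142479429745068
collar (array([0.6476, 0.0016, 0.0214]), 163)
```

View pics/crop.png

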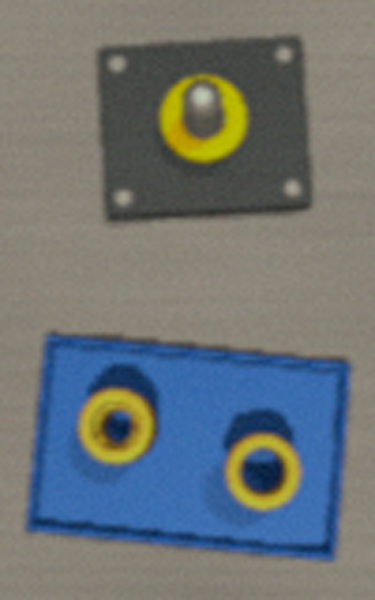

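The crop shows both blue-tray sleeves, at about (118,425) and (263,470), and the pin at (203,100). Rim heights (0.085) and tray and pin positions agree with the description. The left sleeve seems narrowed inside, but the gauge decides. I'm moving above the left sleeve.

>>> {"op": "carry_out", "data": {"plan": [[[0.021, -0.034, 0, 0, 0, -0.053, 1], [0.042, -0.067, 0, 0, 0, -0.106, 1], [0.064, -0.101, 0, 0, 0, -0.159, 1], [0.085, -0.134, 0, 0, 0, -0.212, 1], [0.106, -0.168, 0, 0, 0, -0.265, 1]]]}}

```text
time_s: 0.52
eef_pos: [0.2495, 0.3872, 0.2309]
eef_rot: [-0.0, 0.256, 0.967, -0.0]
wrist_force: [1.7, -0.4, 0.9]
opening: 0.998
grasp_force: 0.0
```

>>> {"op": "carry_out", "data": {"plan": [[[0.021, -0.034, 0, 0, 0, -0.053, 1], [0.042, -0.067, 0, 0, 0, -0.106, 1], [0.064, -0.101, 0, 0, 0, -0.159, 1], [0.085, -0.134, 0, 0, 0, -0.212, 1], [0.106, -0.168, 0, 0, 0, -0.265, 1]]]}}

```text
time_s: 0.93
eef_pos: [0.3556, 0.2192, 0.2312]
eef_rot: [0.0, 0.382, 0.924, 0.0]
wrist_force: [0.7, 1.2, -1.2]
opening: 1.001
grasp_force: 0.0
```

>>> {"op": "carry_out", "data": {"plan": [[[0.021, -0.034, 0, 0, 0, -0.053, 1], [0.042, -0.067, 0, 0, 0, -0.106, 1], [0.064, -0.101, -0.01, 0, 0, -0.159, 1], [0.085, -0.134, -0.02, 0, 0, -0.212, 1], [0.106, -0.168, -0.03, 0, 0, -0.265, 1]]]}}

```text
time_s: 1.35
eef_pos: [0.4619, 0.051, 0.201]
eef_rot: [0.0, 0.501, 0.865, 0.0]
wrist_force: [-0.4, 0.7, 0.8]
opening: 0.999
grasp_force: 0.0
```

>>> {"op": "carry_out", "data": {"plan": [[[-0.001, 0.001, -0.04, 0, 0, 0, 1], [-0.001, 0.001, -0.08, 0, 0, 0, 1], [-0.001, 0.001, -0.115, 0, 0, 0, 1], [-0.001, 0.001, -0.145, 0, 0, 0, 1], [-0.001, 0.001, -0.16, 0, 0, 0, 1]]]}}

```text
time_s: 1.77
eef_pos: [0.457, 0.054, 0.0372]
eef_rot: [-0.003, 0.5, 0.866, -0.001]
wrist_force: [-0.5, 0.1, -0.5]
opening: 1.006
grasp_force: 0.0
```

>>> {"op": "carry_out", "data": {"plan": [[[0, 0, 0, 0, 0, 0, 0], [0, 0, 0, 0, 0, 0, 0], [0, 0, 0, 0, 0, 0, 0], [0, 0, 0, 0, 0, 0, 0], [0, 0, 0, 0, 0, 0, 0]]]}}

```text
time_s: 2.18
eef_pos: [0.4616, 0.0538, 0.043]
eef_rot: [0.001, 0.5, 0.866, 0.001]
wrist_force: [-1.8, -0.3, 4.7]
opening: 0.506
grasp_force: 61.1
```

>>> {"op": "carry_out", "data": {"plan": [[[0, 0, 0, 0, 0, 0, 0], [0, 0, 0, 0, 0, 0, 0], [0, 0, 0, 0, 0, 0, 0], [0, 0, 0, 0, 0, 0, 0], [0, 0, 0, 0, 0, 0, 0]]]}}

```text
time_s: 2.6
eef_pos: [0.4616, 0.0537, 0.043]
eef_rot: [0.001, 0.5, 0.866, 0.001]
wrist_force: [-2.1, -0.5, 6.8]
opening: 0.508
grasp_force: 61.3
```

>>> {"op": "carry_out", "data": {"plan": [[[0, 0, 0.015, 0, 0, 0, 0], [0, 0, 0.045, 0, 0, 0, 0], [0, 0, 0.08, 0, 0, 0, 0], [0, 0, 0.115, 0, 0, 0, 0], [0, 0, 0.145, 0, 0, 0, 0]]]}}

```text
time_s: 3.02
eef_pos: [0.46, 0.054, 0.1885]
eef_rot: [0.0, 0.5, 0.866, 0.0]
wrist_force: [1.4, -0.7, -4.6]
opening: 0.505
grasp_force: 62.9
```

>>> {"op": "carry_out", "data": {"plan": [[[0.03, -0.008, 0, 0, 0, 0, 0], [0.07, -0.019, 0, 0, 0, 0, 0], [0.11, -0.03, 0, 0, 0, 0, 0], [0.15, -0.04, 0, 0, 0, 0, 0], [0.187, -0.05, 0, 0, 0, 0, 0]]]}}

```text
time_s: 3.43
eef_pos: [0.6487, 0.0035, 0.186]
eef_rot: [-0.0, 0.5, 0.866, 0.0]
wrist_force: [0.4, -0.6, -4.1]
opening: 0.504
grasp_force: 63.0
```

>>> {"op": "carry_out", "data": {"plan": [[[0, 0, 0, 0, 0, 0, 0], [0, 0, 0, 0, 0, 0, 0], [0, 0, 0, 0, 0, 0, 0], [0, 0, 0, 0, 0, 0, 0], [0, 0, 0, 0, 0, 0, 0]]]}}

```text
time_s: 3.85
eef_pos: [0.6464, 0.0044, 0.1868]
eef_rot: [0.0, 0.5, 0.866, 0.0]
wrist_force: [0.4, 0.5, -5.7]
opening: 0.509
grasp_force: 63.6
```

```bash
cat > chk.py <<'E'
from m import *
import sys
k=sys.argv[1];o=get_obs();e=o["eef_pos"];print(e.round(4),o["wrist_force"].round(1))
for n in("top","side"):
    c=camera(n);W=cloud(c);img=c["pixels"]
    hsv=cv2.cvtColor(img,cv2.COLOR_RGB2HSV)
    br=(hsv[...,0]>10)&(hsv[...,0]<32)&(hsv[...,1]>90)
    near=np.hypot(W[...,0]-e[0],W[...,1]-e[1])<.045
    q=W[br&near&(W[...,2]>e[2]-.055)&(W[...,2]<e[2]+.04)]
    if len(q)>20: print(n,"sleeve body",circ(q[q[:,2]<e[2]+.03],.022),"z",np.percentile(q[:,2],[1,99]).round(4))
    p=W[(np.hypot(W[...,0]-.648,W[...,1]-.002)<.02)&(W[...,2]>.06)&(W[...,2]<.107)&(hsv[...,1]<90)]
    if len(p)>10: print(n,"pin",circ(p,.012))
    b=W[(np.abs(W[...,0]-.648)<.1)&(np.abs(W[...,1]-.002)<.1)&(W[...,2]>.012)&(W[...,2]<.028)]
    print(n,"base",[np.round(v,4) for v in cv2.minAreaRect(b[:,:2].astype(np.float32))])
    u=np.linalg.inv(c["cam_to_world"])@np.r_[e[0],e[1],.1,1];K=c["camera_matrix"]
    x=int(K[0,2]-K[0,0]*u[0]/u[2]);y=int(K[1,2]+K[1,1]*u[1]/u[2])
    cv2.imwrite(f"pics/{k}_{n}.png",cv2.resize(img[max(0,y-50):y+50,max(0,x-50):x+50,::-1],(500,500),interpolation=cv2.INTER_CUBIC))
E
python3 chk.py a
```

```text
[0.6464 0.0044 0.1868] [ 0.4  0.5 -5.7]
top sleeve body (array([0.6085, 0.0232]), 43) z [0.1529 0.2167]
top base [array([0.6478, 0.0022]), array([0.1096, 0.13  ]), np.float64(2.8793)]
side sleeve body (array([0.6454, 0.0043]), 192) z [0.1515 0.2261]
side pin (array([ 0.637 , -0.0158]), 85)
side base [array([0.6466, 0.0011]), array([0.1112, 0.1321]), np.float64(2.9713)]
```

View pics/a_side.png

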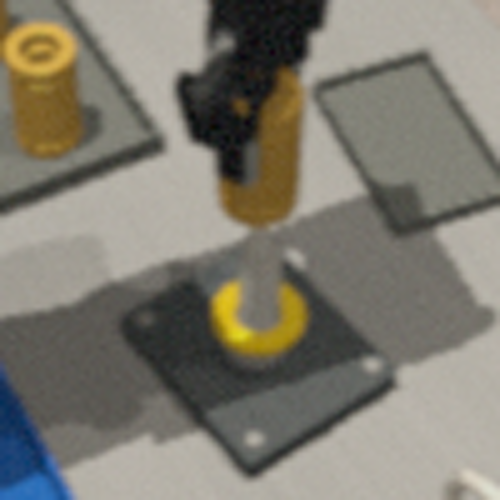

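The side view shows the sleeve hanging plumb over the pin (sleeve bottom 260,215; pin tip 262,235). Needed correction is about (+1.5, −3) mm. I'm lowering it gently onto the taper.

>>> {"op": "carry_out", "data": {"plan": [[[0.001, -0.003, 0, 0, 0, 0, 0], [0.001, -0.003, -0.005, 0, 0, 0, 0], [0.001, -0.003, -0.014, 0, 0, 0, 0], [0.001, -0.003, -0.023, 0, 0, 0, 0], [0.001, -0.003, -0.032, 0, 0, 0, 0]]]}}

```text
time_s: 4.37
eef_pos: [0.6477, 0.001, 0.1528]
eef_rot: [-0.001, 0.5, 0.866, -0.0]
wrist_force: [0.6, -0.0, -5.7]
opening: 0.508
grasp_force: 63.6
```

>>> {"op": "carry_out", "data": {"plan": [[[0, 0, -0.003, 0, 0, 0, 0], [0, 0, -0.005, 0, 0, 0, 0], [0, 0, -0.007, 0, 0, 0, 0], [0, 0, -0.009, 0, 0, 0, 0], [0, 0, -0.009, 0, 0, 0, 0]]]}}

```text
time_s: 4.78
eef_pos: [0.6482, 0.0009, 0.1451]
eef_rot: [-0.0, 0.5, 0.866, -0.0]
wrist_force: [-0.8, 0.3, -6.4]
opening: 0.51
grasp_force: 63.6
```

>>> {"op": "carry_out", "data": {"plan": [[[0, 0, -0.001, 0, 0, 0, 0], [0, 0, -0.002, 0, 0, 0, 0], [0, 0, -0.003, 0, 0, 0, 0], [0, 0, -0.004, 0, 0, 0, 0], [0, 0, -0.004, 0, 0, 0, 0]]]}}

```text
time_s: 5.2
eef_pos: [0.6482, 0.0009, 0.1411]
eef_rot: [-0.0, 0.5, 0.866, -0.0]
wrist_force: [-1.1, 1.1, -5.3]
opening: 0.505
grasp_force: 63.6
```

>>> {"op": "carry_out", "data": {"plan": [[[0, 0, -0.001, 0, 0, 0, 0], [0, 0, -0.002, 0, 0, 0, 0], [0, 0, -0.003, 0, 0, 0, 0], [0, 0, -0.003, 0, 0, 0, 0], [0, 0, -0.003, 0, 0, 0, 0]]]}}

```text
time_s: 5.62
eef_pos: [0.6485, 0.0013, 0.1388]
eef_rot: [0.0, 0.5, 0.866, 0.0]
wrist_force: [-0.3, 3.0, -0.4]
opening: 0.508
grasp_force: 63.9
```

>>> {"op": "carry_out", "data": {"plan": [[[0, 0, -0.001, 0, 0, 0, 0], [0, 0, -0.001, 0, 0, 0, 0], [0, 0, -0.002, 0, 0, 0, 0], [0, 0, -0.002, 0, 0, 0, 0], [0, 0, -0.002, 0, 0, 0, 0]]]}}

```text
time_s: 6.03
eef_pos: [0.6488, 0.0012, 0.1381]
eef_rot: [0.001, 0.5, 0.866, 0.0]
wrist_force: [-4.3, 4.2, 8.8]
opening: 0.504
grasp_force: 64.8
```

It stopped hard at underside ≈ 0.1005 m, so it jams. This one goes to red.

>>> {"op": "carry_out", "data": {"plan": [[[0, 0, 0.005, 0, 0, 0, 0], [0, 0, 0.015, 0, 0, 0, 0], [0, 0, 0.03, 0, 0, 0, 0], [0, 0, 0.045, 0, 0, 0, 0], [0, 0, 0.055, 0, 0, 0, 0]]]}}

```text
time_s: 6.45
eef_pos: [0.6486, 0.0001, 0.1926]
eef_rot: [0.001, 0.5, 0.866, -0.0]
wrist_force: [0.8, 0.7, -4.2]
opening: 0.506
grasp_force: 63.6
```

>>> {"op": "carry_out", "data": {"plan": [[[-0.02, -0.01, 0, 0, 0, 0, 0], [-0.045, -0.03, 0, 0, 0, 0, 0], [-0.07, -0.055, 0, 0, 0, 0, 0], [-0.095, -0.08, 0, 0, 0, 0, 0], [-0.12, -0.105, 0, 0, 0, 0, 0]]]}}

```text
time_s: 6.87
eef_pos: [0.5267, -0.1051, 0.1912]
eef_rot: [-0.0, 0.5, 0.866, -0.0]
wrist_force: [0.0, -0.8, -4.9]
opening: 0.501
grasp_force: 63.7
```

>>> {"op": "carry_out", "data": {"plan": [[[-0.02, -0.025, 0, 0, 0, 0, 0], [-0.04, -0.05, 0, 0, 0, 0, 0], [-0.06, -0.075, 0, 0, 0, 0, 0], [-0.075, -0.09, 0, 0, 0, 0, 0], [-0.081, -0.1, 0, 0, 0, 0, 0]]]}}

```text
time_s: 7.28
eef_pos: [0.4451, -0.206, 0.1913]
eef_rot: [-0.0, 0.501, 0.866, -0.001]
wrist_force: [0.5, -0.5, -6.0]
opening: 0.509
grasp_force: 63.8
```

>>> {"op": "carry_out", "data": {"plan": [[[0, 0, -0.02, 0, 0, 0, 0], [0, 0, -0.05, 0, 0, 0, 0], [0, 0, -0.08, 0, 0, 0, 0], [0, 0, -0.11, 0, 0, 0, 0], [0, 0, -0.13, 0, 0, 0, 0]]]}}

```text
time_s: 7.7
eef_pos: [0.4462, -0.2033, 0.0588]
eef_rot: [-0.001, 0.5, 0.866, 0.0]
wrist_force: [-0.9, 0.6, -5.6]
opening: 0.504
grasp_force: 63.7
```

>>> {"op": "carry_out", "data": {"plan": [[[0, 0, -0.005, 0, 0, 0, 0], [0, 0, -0.01, 0, 0, 0, 0], [0, 0, -0.013, 0, 0, 0, 0], [0, 0, -0.015, 0, 0, 0, 0], [0, 0, -0.016, 0, 0, 0, 0]]]}}

```text
time_s: 8.12
eef_pos: [0.4482, -0.2048, 0.0464]
eef_rot: [0.001, 0.5, 0.866, -0.0]
wrist_force: [-0.3, 0.6, -4.0]
opening: 0.505
grasp_force: 63.8
```

>>> {"op": "carry_out", "data": {"plan": [[[0, 0, -0.001, 0, 0, 0, 0], [0, 0, -0.001, 0, 0, 0, 0], [0, 0, -0.001, 0, 0, 0, 0], [0, 0, -0.001, 0, 0, 0, 0], [0, 0, -0.001, 0, 0, 0, 0]]]}}

```text
time_s: 8.53
eef_pos: [0.4474, -0.2042, 0.0445]
eef_rot: [0.0, 0.5, 0.866, -0.0]
wrist_force: [0.2, -0.2, -6.0]
opening: 0.506
grasp_force: 63.8
```

>>> {"op": "carry_out", "data": {"plan": [[[0, 0, -0.001, 0, 0, 0, 0], [0, 0, -0.002, 0, 0, 0, 0], [0, 0, -0.0025, 0, 0, 0, 0], [0, 0, -0.0025, 0, 0, 0, 0], [0, 0, -0.0025, 0, 0, 0, 0]]]}}

```text
time_s: 8.95
eef_pos: [0.4476, -0.2045, 0.0431]
eef_rot: [0.0, 0.5, 0.866, -0.0]
wrist_force: [-4.8, 2.4, 7.9]
opening: 0.503
grasp_force: 64.9
```

>>> {"op": "carry_out", "data": {"plan": [[[0, 0, 0, 0, 0, 0, 1], [0, 0, 0, 0, 0, 0, 1], [0, 0, 0, 0, 0, 0, 1], [0, 0, 0, 0, 0, 0, 1], [0, 0, 0, 0, 0, 0, 1]]]}}

```text
time_s: 9.37
eef_pos: [0.4474, -0.2042, 0.0418]
eef_rot: [0.0, 0.5, 0.866, -0.0]
wrist_force: [-1.1, 0.3, -0.5]
opening: 1.001
grasp_force: 0.0
```

>>> {"op": "carry_out", "data": {"plan": [[[0, 0, 0.005, 0, 0, 0, 1], [0, 0, 0.03, 0, 0, 0, 1], [0, 0, 0.07, 0, 0, 0, 1], [0, 0, 0.1, 0, 0, 0, 1], [0, 0, 0.13, 0, 0, 0, 1]]]}}

```text
time_s: 9.78
eef_pos: [0.4473, -0.2041, 0.1739]
eef_rot: [0.0, 0.5, 0.866, -0.0]
wrist_force: [-0.0, -0.2, 0.1]
opening: 0.998
grasp_force: 0.0
```

>>> {"op": "carry_out", "data": {"plan": [[[-0.003, 0.03, 0, 0, 0, 0, 1], [-0.006, 0.07, 0, 0, 0, 0, 1], [-0.009, 0.11, 0, 0, 0, 0, 1], [-0.012, 0.145, 0, 0, 0, 0, 1], [-0.013, 0.172, 0, 0, 0, 0, 1]]]}}

```text
time_s: 10.2
eef_pos: [0.4333, -0.0297, 0.1721]
eef_rot: [-0.0, 0.5, 0.866, 0.0]
wrist_force: [1.4, 0.1, -0.3]
opening: 0.998
grasp_force: 0.0
```

>>> {"op": "carry_out", "data": {"plan": [[[0, 0, 0, 0, 0, 0, 1], [0, 0, 0, 0, 0, 0, 1], [0, 0, 0, 0, 0, 0, 1], [0, 0, 0, 0, 0, 0, 1], [0, 0, 0, 0, 0, 0, 1]]]}}

```text
time_s: 10.62
eef_pos: [0.4345, -0.0332, 0.1719]
eef_rot: [0.0, 0.501, 0.866, -0.0]
wrist_force: [-0.3, 0.1, -0.3]
opening: 1.002
grasp_force: 0.0
```

```bash
python3 - <<'E'
from h import *
c=camera("side");cv2.imwrite("pics/red.png",cv2.resize(c["pixels"][...,::-1][150:370,130:400],(800,600)))
E
```

```text
(no output)
```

View pics/red.png

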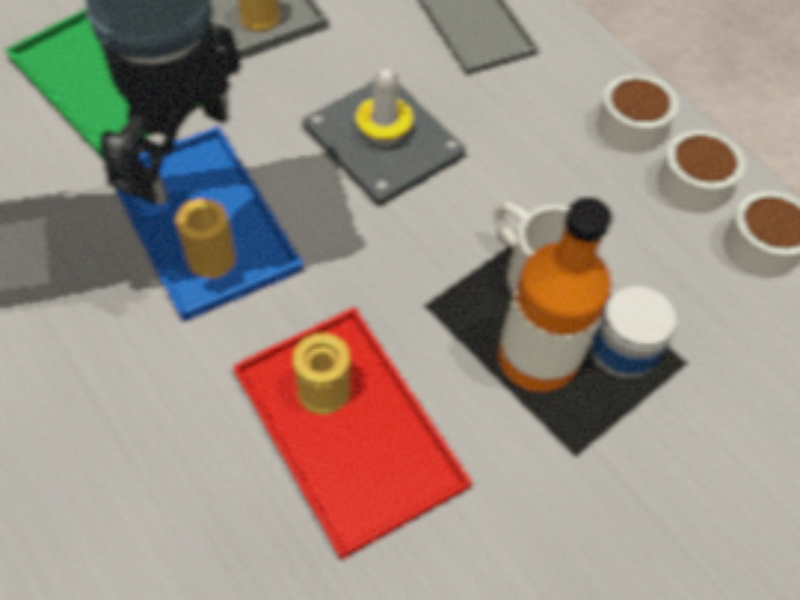

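The first sleeve stands upright in the red tray (322,375) and the other things are untouched. I'm grasping the second sleeve (205,240) now.

>>> {"op": "carry_out", "data": {"plan": [[[0, 0, -0.03, 0, 0, 0, 1], [0, 0, -0.06, 0, 0, 0, 1], [0, 0, -0.09, 0, 0, 0, 1], [0, 0, -0.115, 0, 0, 0, 1], [0, 0, -0.129, 0, 0, 0, 1]]]}}

```text
time_s: 11.08
eef_pos: [0.4324, -0.0323, 0.04]
eef_rot: [-0.002, 0.501, 0.866, -0.0]
wrist_force: [-0.7, 0.3, 0.3]
opening: 1.003
grasp_force: 0.0
```

>>> {"op": "carry_out", "data": {"plan": [[[0, 0, 0, 0, 0, 0, 0], [0, 0, 0, 0, 0, 0, 0], [0, 0, 0, 0, 0, 0, 0], [0, 0, 0, 0, 0, 0, 0], [0, 0, 0, 0, 0, 0, 0]]]}}

```text
time_s: 11.5
eef_pos: [0.4354, -0.0328, 0.0443]
eef_rot: [0.001, 0.5, 0.866, 0.0]
wrist_force: [-1.2, -0.6, 5.2]
opening: 0.503
grasp_force: 61.0
```

>>> {"op": "carry_out", "data": {"plan": [[[0, 0, 0, 0, 0, 0, 0], [0, 0, 0, 0, 0, 0, 0], [0, 0, 0, 0, 0, 0, 0], [0, 0, 0, 0, 0, 0, 0], [0, 0, 0, 0, 0, 0, 0]]]}}

```text
time_s: 11.92
eef_pos: [0.4354, -0.0328, 0.0443]
eef_rot: [0.001, 0.5, 0.866, -0.0]
wrist_force: [-3.1, -2.2, 7.1]
opening: 0.5
grasp_force: 61.2
```

>>> {"op": "carry_out", "data": {"plan": [[[0, 0, 0.015, 0, 0, 0, 0], [0, 0, 0.045, 0, 0, 0, 0], [0, 0, 0.08, 0, 0, 0, 0], [0, 0, 0.115, 0, 0, 0, 0], [0, 0, 0.145, 0, 0, 0, 0]]]}}

```text
time_s: 12.33
eef_pos: [0.434, -0.0319, 0.1899]
eef_rot: [0.0, 0.5, 0.866, 0.0]
wrist_force: [1.1, 0.2, -5.9]
opening: 0.505
grasp_force: 62.9
```

>>> {"op": "carry_out", "data": {"plan": [[[0.035, 0.005, 0, 0, 0, 0, 0], [0.075, 0.012, 0, 0, 0, 0, 0], [0.115, 0.02, 0, 0, 0, 0, 0], [0.155, 0.027, 0, 0, 0, 0, 0], [0.193, 0.034, 0, 0, 0, 0, 0]]]}}

```text
time_s: 12.75
eef_pos: [0.6286, 0.0027, 0.1874]
eef_rot: [-0.0, 0.5, 0.866, 0.0]
wrist_force: [0.1, -0.8, -5.3]
opening: 0.506
grasp_force: 63.3
```

>>> {"op": "carry_out", "data": {"plan": [[[0.01, 0, 0, 0, 0, 0, 0], [0.02, 0, 0, 0, 0, 0, 0], [0.02, 0, 0, 0, 0, 0, 0], [0.02, 0, 0, 0, 0, 0, 0], [0.02, 0, 0, 0, 0, 0, 0]]]}}

```text
time_s: 13.17
eef_pos: [0.6462, 0.0021, 0.1872]
eef_rot: [-0.001, 0.5, 0.866, -0.0]
wrist_force: [-0.1, 0.1, -5.3]
opening: 0.5
grasp_force: 64.0
```

```bash
python3 chk.py b
```

```text
[0.6462 0.0021 0.1872] [-0.1  0.1 -5.3]
top sleeve body (array([0.6077, 0.0206]), 51) z [0.1529 0.2239]
top base [array([0.6473, 0.002 ]), array([0.109, 0.131]), np.float64(1.942)]
side sleeve body (array([0.6444, 0.0029]), 203) z [0.1511 0.2271]
side pin (array([ 0.6365, -0.0158]), 81)
side base [array([0.6467, 0.0011]), array([0.1112, 0.1329]), np.float64(3.1407)]
```

>>> {"op": "carry_out", "data": {"plan": [[[0.0025, -0.0015, 0, 0, 0, 0, 0], [0.0025, -0.0015, -0.005, 0, 0, 0, 0], [0.0025, -0.0015, -0.014, 0, 0, 0, 0], [0.0025, -0.0015, -0.023, 0, 0, 0, 0], [0.0025, -0.0015, -0.032, 0, 0, 0, 0]]]}}

```text
time_s: 13.68
eef_pos: [0.6492, 0.0004, 0.1544]
eef_rot: [-0.0, 0.5, 0.866, -0.0]
wrist_force: [-0.0, -0.1, -5.1]
opening: 0.502
grasp_force: 64.1
```

>>> {"op": "carry_out", "data": {"plan": [[[0, 0, -0.003, 0, 0, 0, 0], [0, 0, -0.005, 0, 0, 0, 0], [0, 0, -0.007, 0, 0, 0, 0], [0, 0, -0.009, 0, 0, 0, 0], [0, 0, -0.009, 0, 0, 0, 0]]]}}

```text
time_s: 14.1
eef_pos: [0.6498, 0.0004, 0.1466]
eef_rot: [-0.0, 0.5, 0.866, -0.0]
wrist_force: [-1.2, -0.0, -5.0]
opening: 0.503
grasp_force: 64.1
```

>>> {"op": "carry_out", "data": {"plan": [[[0, 0, -0.001, 0, 0, 0, 0], [0, 0, -0.003, 0, 0, 0, 0], [0, 0, -0.005, 0, 0, 0, 0], [0, 0, -0.007, 0, 0, 0, 0], [0, 0, -0.007, 0, 0, 0, 0]]]}}

```text
time_s: 14.52
eef_pos: [0.6495, 0.0005, 0.1392]
eef_rot: [-0.0, 0.5, 0.866, -0.0]
wrist_force: [-0.4, 0.6, -5.2]
opening: 0.506
grasp_force: 64.1
```

>>> {"op": "carry_out", "data": {"plan": [[[0, 0, -0.002, 0, 0, 0, 0], [0, 0, -0.004, 0, 0, 0, 0], [0, 0, -0.006, 0, 0, 0, 0], [0, 0, -0.008, 0, 0, 0, 0], [0, 0, -0.008, 0, 0, 0, 0]]]}}

```text
time_s: 14.93
eef_pos: [0.6494, 0.0004, 0.1311]
eef_rot: [-0.0, 0.5, 0.866, -0.0]
wrist_force: [-1.1, 0.4, -6.3]
opening: 0.501
grasp_force: 64.1
```

It goes on freely. Collar contact should come at TCP ≈ 0.089.

>>> {"op": "carry_out", "data": {"plan": [[[0, 0, -0.006, 0, 0, 0, 0], [0, 0, -0.012, 0, 0, 0, 0], [0, 0, -0.018, 0, 0, 0, 0], [0, 0, -0.024, 0, 0, 0, 0], [0, 0, -0.03, 0, 0, 0, 0]]]}}

```text
time_s: 15.35
eef_pos: [0.6497, 0.0004, 0.1008]
eef_rot: [-0.0, 0.5, 0.866, -0.0]
wrist_force: [-0.3, -0.1, -5.4]
opening: 0.503
grasp_force: 64.0
```

>>> {"op": "carry_out", "data": {"plan": [[[0, 0, -0.002, 0, 0, 0, 0], [0, 0, -0.004, 0, 0, 0, 0], [0, 0, -0.006, 0, 0, 0, 0], [0, 0, -0.008, 0, 0, 0, 0], [0, 0, -0.01, 0, 0, 0, 0]]]}}

```text
time_s: 15.77
eef_pos: [0.6498, 0.0004, 0.0919]
eef_rot: [0.0, 0.5, 0.866, 0.0]
wrist_force: [-2.0, -0.1, -4.2]
opening: 0.497
grasp_force: 64.1
```

>>> {"op": "carry_out", "data": {"plan": [[[0, 0, -0.002, 0, 0, 0, 0], [0, 0, -0.004, 0, 0, 0, 0], [0, 0, -0.006, 0, 0, 0, 0], [0, 0, -0.008, 0, 0, 0, 0], [0, 0, -0.008, 0, 0, 0, 0]]]}}

```text
time_s: 16.18
eef_pos: [0.6498, 0.0004, 0.085]
eef_rot: [0.0, 0.5, 0.866, -0.0]
wrist_force: [-5.9, 0.7, 3.7]
opening: 0.505
grasp_force: 64.9
```

>>> {"op": "carry_out", "data": {"plan": [[[0, 0, -0.002, 0, 0, 0, 0], [0, 0, -0.004, 0, 0, 0, 0], [0, 0, -0.005, 0, 0, 0, 0], [0, 0, -0.006, 0, 0, 0, 0], [0, 0, -0.006, 0, 0, 0, 0]]]}}

```text
time_s: 16.6
eef_pos: [0.6499, 0.0004, 0.0799]
eef_rot: [0.0, 0.5, 0.866, -0.0]
wrist_force: [-8.7, 0.6, 9.2]
opening: 0.503
grasp_force: 65.2
```

>>> {"op": "carry_out", "data": {"plan": [[[0, 0, -0.001, 0, 0, 0, 0], [0, 0, -0.002, 0, 0, 0, 0], [0, 0, -0.003, 0, 0, 0, 0], [0, 0, -0.003, 0, 0, 0, 0], [0, 0, -0.003, 0, 0, 0, 0]]]}}

```text
time_s: 17.02
eef_pos: [0.6499, 0.0004, 0.0773]
eef_rot: [0.0, 0.5, 0.866, -0.0]
wrist_force: [-10.3, 1.7, 11.7]
opening: 0.499
grasp_force: 65.5
```

>>> {"op": "carry_out", "data": {"plan": [[[0, 0, -0.001, 0, 0, 0, 0], [0, 0, -0.002, 0, 0, 0, 0], [0, 0, -0.002, 0, 0, 0, 0], [0, 0, -0.002, 0, 0, 0, 0], [0, 0, -0.002, 0, 0, 0, 0]]]}}

```text
time_s: 17.43
eef_pos: [0.65, 0.0004, 0.0772]
eef_rot: [0.0, 0.5, 0.866, -0.0]
wrist_force: [-16.0, 2.5, 23.0]
opening: 0.502
grasp_force: 66.4
```

>>> {"op": "carry_out", "data": {"plan": [[[0, 0, -0.001, 0, 0, 0, 0], [0, 0, -0.002, 0, 0, 0, 0], [0, 0, -0.002, 0, 0, 0, 0], [0, 0, -0.002, 0, 0, 0, 0], [0, 0, -0.002, 0, 0, 0, 0]]]}}

```text
time_s: 17.85
eef_pos: [0.65, 0.0004, 0.0771]
eef_rot: [0.0, 0.499, 0.866, -0.0]
wrist_force: [-21.4, 3.2, 35.3]
opening: 0.501
grasp_force: 67.4
```

Hard stop at TCP 0.0771 (underside 0.038), with the force climbing and no further motion. The collar is home, so this sleeve passes and goes to green.

>>> {"op": "carry_out", "data": {"plan": [[[0, 0, 0.01, 0, 0, 0, 0], [0, 0, 0.03, 0, 0, 0, 0], [0, 0, 0.055, 0, 0, 0, 0], [0, 0, 0.08, 0, 0, 0, 0], [0, 0, 0.12, 0, 0, 0, 0]]]}}

```text
time_s: 18.27
eef_pos: [0.6477, 0.0007, 0.1883]
eef_rot: [-0.003, 0.5, 0.866, -0.001]
wrist_force: [-0.2, 0.8, -6.5]
opening: 0.506
grasp_force: 63.9
```

>>> {"op": "carry_out", "data": {"plan": [[[0, 0, 0, 0, 0, 0, 0], [-0.02, 0.015, 0, 0, 0, 0, 0], [-0.045, 0.042, 0, 0, 0, 0, 0], [-0.07, 0.07, 0, 0, 0, 0, 0], [-0.095, 0.098, 0, 0, 0, 0, 0]]]}}

```text
time_s: 18.68
eef_pos: [0.5537, 0.0989, 0.1901]
eef_rot: [0.0, 0.5, 0.866, 0.0]
wrist_force: [0.6, 0.6, -5.1]
opening: 0.504
grasp_force: 64.0
```

>>> {"op": "carry_out", "data": {"plan": [[[-0.025, 0.03, 0, 0, 0, 0, 0], [-0.05, 0.06, 0, 0, 0, 0, 0], [-0.075, 0.09, 0, 0, 0, 0, 0], [-0.095, 0.115, 0, 0, 0, 0, 0], [-0.103, 0.127, 0, 0, 0, 0, 0]]]}}

```text
time_s: 19.1
eef_pos: [0.4486, 0.2281, 0.1903]
eef_rot: [-0.001, 0.499, 0.867, 0.0]
wrist_force: [0.7, 0.3, -6.3]
opening: 0.504
grasp_force: 64.1
```

>>> {"op": "carry_out", "data": {"plan": [[[0, 0, -0.02, 0, 0, 0, 0], [0, 0, -0.05, 0, 0, 0, 0], [0, 0, -0.08, 0, 0, 0, 0], [0, 0, -0.11, 0, 0, 0, 0], [0, 0, -0.125, 0, 0, 0, 0]]]}}

```text
time_s: 19.52
eef_pos: [0.4495, 0.2249, 0.0621]
eef_rot: [-0.001, 0.5, 0.866, -0.001]
wrist_force: [-1.8, -0.2, -6.1]
opening: 0.502
grasp_force: 63.9
```

>>> {"op": "carry_out", "data": {"plan": [[[0, 0, -0.006, 0, 0, 0, 0], [0, 0, -0.012, 0, 0, 0, 0], [0, 0, -0.016, 0, 0, 0, 0], [0, 0, -0.018, 0, 0, 0, 0], [0, 0, -0.018, 0, 0, 0, 0]]]}}

```text
time_s: 19.93
eef_pos: [0.4525, 0.2255, 0.0484]
eef_rot: [0.001, 0.5, 0.866, 0.001]
wrist_force: [-0.8, -0.1, -4.5]
opening: 0.505
grasp_force: 64.0
```

>>> {"op": "carry_out", "data": {"plan": [[[0, 0, -0.001, 0, 0, 0, 0], [0, 0, -0.002, 0, 0, 0, 0], [0, 0, -0.002, 0, 0, 0, 0], [0, 0, -0.002, 0, 0, 0, 0], [0, 0, -0.002, 0, 0, 0, 0]]]}}

```text
time_s: 20.35
eef_pos: [0.4519, 0.2254, 0.046]
eef_rot: [0.0, 0.5, 0.866, 0.0]
wrist_force: [-0.6, 0.3, -5.1]
opening: 0.497
grasp_force: 64.0
```

>>> {"op": "carry_out", "data": {"plan": [[[0, 0, -0.001, 0, 0, 0, 0], [0, 0, -0.002, 0, 0, 0, 0], [0, 0, -0.0025, 0, 0, 0, 0], [0, 0, -0.0025, 0, 0, 0, 0], [0, 0, -0.0025, 0, 0, 0, 0]]]}}

```text
time_s: 20.77
eef_pos: [0.452, 0.2254, 0.0444]
eef_rot: [0.0, 0.5, 0.866, 0.0]
wrist_force: [-5.2, -1.2, 7.7]
opening: 0.497
grasp_force: 65.1
```

On the tray floor. I'm releasing and withdrawing.

>>> {"op": "carry_out", "data": {"plan": [[[0, 0, 0, 0, 0, 0, 1], [0, 0, 0, 0, 0, 0, 1], [0, 0, 0, 0, 0, 0, 1], [0, 0, 0, 0, 0, 0, 1], [0, 0, 0, 0, 0, 0, 1]]]}}

```text
time_s: 21.18
eef_pos: [0.452, 0.2254, 0.0434]
eef_rot: [0.0, 0.5, 0.866, 0.0]
wrist_force: [0.2, -0.5, 0.2]
opening: 1.001
grasp_force: 0.0
```

>>> {"op": "carry_out", "data": {"plan": [[[0, 0, 0.005, 0, 0, 0, 1], [0, 0, 0.03, 0, 0, 0, 1], [0, 0, 0.07, 0, 0, 0, 1], [0, 0, 0.11, 0, 0, 0, 1], [0, 0, 0.15, 0, 0, 0, 1]]]}}

```text
time_s: 21.6
eef_pos: [0.4511, 0.2252, 0.195]
eef_rot: [-0.0, 0.5, 0.866, -0.0]
wrist_force: [1.8, 0.1, 0.3]
opening: 1.001
grasp_force: 0.0
```

>>> {"op": "carry_out", "data": {"plan": [[[-0.02, 0.03, 0, 0, 0, 0, 1], [-0.04, 0.06, 0, 0, 0, 0, 1], [-0.06, 0.09, 0, 0, 0, 0, 1], [-0.08, 0.12, 0, 0, 0, 0, 1], [-0.1, 0.15, 0, 0, 0, 0, 1]]]}}

```text
time_s: 22.02
eef_pos: [0.3507, 0.3766, 0.194]
eef_rot: [0.0, 0.5, 0.866, 0.0]
wrist_force: [0.2, -0.4, 0.3]
opening: 1.001
grasp_force: 0.0
```

>>> {"op": "carry_out", "data": {"plan": [[[0, 0, 0, 0, 0, 0, 1], [0, 0, 0, 0, 0, 0, 1], [0, 0, 0, 0, 0, 0, 1], [0, 0, 0, 0, 0, 0, 1], [0, 0, 0, 0, 0, 0, 1]]]}}

```text
time_s: 22.43
eef_pos: [0.3526, 0.3745, 0.1933]
eef_rot: [0.0, 0.501, 0.866, -0.0]
wrist_force: [-0.3, 0.7, -0.4]
opening: 0.998
grasp_force: 0.0
```

```bash
python3 - <<'E'
from h import *
c=camera("side");cv2.imwrite("pics/end.png",cv2.resize(c["pixels"][...,::-1],(800,600)))
E
```

```text
(no output)
```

View pics/end.png

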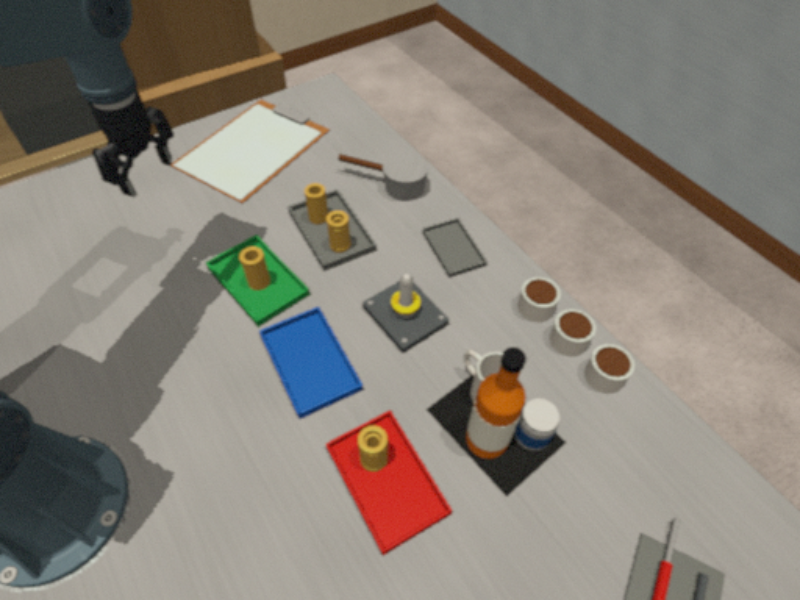

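The final picture shows sleeves upright in green (255,268) and red (373,447), the collar back up and everything else unmoved.

```bash
python3 -c "
from bench import hand_in
print(hand_in())"
```

```text
the job is handed in; nothing more can be done
None
```

I tested both blue-tray sleeves and handed the job in at about 22 s: one jammed and stands in the red tray, the other pushed the collar to its stop and stands in the green tray, and nothing else was moved.

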